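# Open the mainboard tester and hold its lid up

## Robot

A 6-joint arm with a two-finger parallel gripper is mounted at the origin on the work surface. World frame = base frame: x ahead of the robot, y to its left, z up, the work surface at z = 0. Lengths are in m, angles in rad, forces in N, time in s.
With the tool pointing down it reaches from about 0.35 to 0.975 m from the base axis. Payload 4.9 kg.
Tool frame: the origin (TCP) lies at the very end of the fingers, on their centre line; the grasp point (between the pads) lies 19 mm behind it (ctrl.grip_point_offset is the distance from the TCP to the grasp point, in m); z points along the fingers, y is the line along which they close (so a half turn about z gives the same grasp; the last joint's range is limited). The gripper opens to 85 mm and grips with 20 to 120 N. Pads are 22 mm wide; open, the fingers measure 114 mm over their backs; the gripper's body (76 mm by 85 mm) begins 54 mm behind the grasp point. The pads swing forward as they close: fully open they stand 13 mm farther back than shut.
Start: joints at [0.999, 0.053, 1.613, -0, 1.476, -0.119], TCP at [0.273, 0.562, 0.231] pointing down, gripper open.
Joint ranges: [-3.01, 3.01], [-1.01, 2.22], [0.06, 2.58], [-1.02, 4.17], [0.09, 2.62], [-3.14, 3.14]. Speed limits (rad/s): [2.57, 2.57, 3.14, 3.14, 3.14, 3.14].

## Interface

Orientations are given as a rotation vector (axis times angle).
In Python, from station import ctrl gives the robot as it stands.
- The arm moves only by the tool send_rows, never from a script. Its argument "rows" is a list of rows, each a list of 3 entries, a list of its own where there are three numbers: the finger opening in cm, from 0 to 8.54, then the shift along the tool's x, y, z in cm, then the turn about the tool's z in degrees. A call has 1 to 10 rows; each row shifts and turns the commanded pose from where the row before left it, along the tool's axes as they then stand; what a row does not reach is not made up. A row lasts 1/8 s, in which the tool goes at most 62.5 mm and 10.7 degrees, less where a joint would pass 70% of its speed; a pose out of reach is approached as far as the arm can. A call with a gripper value outside its range is refused whole. The fingers move at their own pace and stop on an object; "newtons" is the grip in N (left out, the last holds). Time passes only in rows, so rows that do not move let the fingers close. It gives the time, the measured TCP pose, the force, the opening and the grip force at its end, in the units of the state.
- ctrl.get_obs(): the state, without advancing time (a new reading comes with each control period).
- ctrl.get_image(name): name is "side" or "top"; returns a dict with "frame" (420x560x3 uint8, red, green, blue), "range_z" (420x560 float32, m along the optical axis (not along the pixel's ray), 0 where there is no reading), "fx", "fy", "cx", "cy" (pixels), "k1" (the pictures are not rectified: a ray, as slopes to the right and down, at radius r is drawn at 1 + k1 r^2 times it, then the intrinsics apply), "cam_to_world" (4x4, takes a point from camera to world coordinates). Camera axes: x right, y down, z forward; pixel columns grow to the right and rows downward; lengths in m; the calibration is good to about 2 mm. A picture is of the moment at which its call begins.
- ctrl.finish_job(): hands the job in; it is judged then, once.
The state is a dict: "t": time; "q": joint angles; "dq": joint speeds; "effort": joint torques, N m; "tool_pos": TCP position; "tool_rot": TCP orientation; "contact_force": force on the tool from outside, world axes, zero at the start; "wrist_torque": the same for the moment, N m; "opening": finger opening in m; "grip_force": force on a finger pad.
Only numpy, scipy, OpenCV 4.12 (cv2) and the standard library are available. Lean on these libraries where they do the work, as an engineer would, in place of code of your own. Each camera call takes 0.05 s, during which the arm holds its last target. There are 200 camera calls.

## Task

The phone mainboard tester has a screwdriver lying on its lid: first lay the screwdriver, without dropping it, in its sloped rest, handle in the high V and shaft in the low V. Then pull the red sprung latch grip sideways to free the tongue from the ball and raise the lid by that same grip to about 45 degrees. Finish while still holding the lid up there, so that I can take the board out; do not knock the spool, the flux bottle or the parts box out of place.

Things in the scene. Friction and masses are not known exactly. Their poses are not given: they have to be found in the camera images.
- fixture: mainboard tester, fixed: black box 190 (x) x 150 (y) x 55 mm; origin at the centre of its underside, +x to the hinge, -x to the latch. Lid of aluminium and clear plastic on top: 140 mm wide, x -80 to +91 mm, flat top 70 mm above the bench when shut. A 40 mm wide tongue runs on from it to x = -134 mm, top 77 mm; its socket covers a 24 mm steel ball on a stud at x = -112, y = 0.
- lid_hinge (a point): mid-point of the lid's hinge axis: 85 mm to the fixture's +x side of its origin, 64 mm above the bench; the axis runs along the fixture's y. The point turns with the lid.
- lid (a joint): lid angle in rad: 0 shut, grows as the tongue end rises, 1.6 at most. It turns freely (lid and latch 0.5 kg together) and falls shut if let go; nothing props it. While the latch is engaged it gives only about 0.02 rad.
- latch_grip (a point): the latch's red upright grip, a block 18 (fixture x) x 16 (y) x 36 mm high, to be pinched from above along the fixture's y. Site on its centre line; lid shut: 105 mm above the bench, 112 mm to the fixture's -x side of its origin (197 mm from the hinge axis), block top 120 mm, its foot and the steel slide below it 84.5 mm above the bench. Rises with the lid.
- latch (a joint): travel of the latch in m along the fixture's +y: 0 engaged (its hook lies under the ball's shoulder), 0.016 at its stop. A spring returns it: 3.2 N at 0, 9.6 N at the stop. The hook is clear of the ball from 0.007 on. The latch is carried by the lid, so it is pulled and lifted in one grip.
- driver: yellow-handled screwdriver, 50 to 100 g; origin at the middle of the handle's axis, +x along the shaft to the tip. Handle eight-sided, 15 mm across flats, x = -45 to +45 mm (black cap to -53); shaft 5 mm thick, x = +45 to +120 mm. It balances at x = +10 mm. At the start it lies flat on the tester's lid, its axis 77.5 mm above the bench.
- driver_center (a point): the centre of the screwdriver's handle (same point as the origin of driver)
- driver_tip (a point): the end of the screwdriver's shaft, 120 mm along +x from the handle's centre
- rest: fixed screwdriver rest: plate 150 x 64 x 8 mm, two posts with blue 90-degree Vs, 8 mm thick. A lying screwdriver's axis is above the rest's x axis, tip to +x and down by 0.28 rad (16 deg), handle's centre 78 mm straight above the origin (underside of the plate). Along that slope the high V (mouth 23 mm, for the handle) is 30 mm before the handle's centre, the low V (16 mm, shaft) 72 mm past it.
- spool: solder spool standing on end, blue rims, 58 mm diameter, 36 mm high, loose; origin at the centre of its underside. Leave it where it is.
- flux: small yellow flux bottle with red cap, 38 mm diameter, 85 mm high, loose; origin at the centre of its underside. Leave it where it is.
- partsbox: grey open parts box 90 x 70 x 28 mm, loose; origin at the centre of its underside. Leave it where it is.

How it is judged:
By the outcome, as a careful person would: the job done as asked, in the order asked, and still so for the second after the job is handed in, while the arm keeps its last pose, push and grip.
It also fails if it takes over 51 s, if anything falls off the work surface, if the arm or the gripper's body presses on something with over 40 N, if the wrist force passes 120 N, or if a joint passes its speed limit or range.

## Working session

There is one attempt and no reset: what is moved stays moved. The work goes in short steps, Python scripts to look and compute and a tool call to move; the robot and the scene stay as the last step left them, time stands still between calls to the robot, and variables do not carry over. Pictures are saved under pics/ and viewed, at most 10 in all, crops included, and the job is handed in when it is done.

Besides the shell and the picture viewer there is one more tool, called after "Request:" by a JSON object that holds its "op" and its "data". send_rows: Moves the arm, as the interface text tells. Its arguments: {"type":"object","properties":{"rows":{"type":"array","items":{"type":"array"}},"newtons":{"type":"number"}},"required":["rows"]}

```bash
ls; mkdir -p pics; cat > h.py <<'E'
import numpy as np, cv2
from station import ctrl
def grab(n):
    im=ctrl.get_image(n); np.savez('%s.npz'%n,**im); return im
def cloud(im):
    h,w=im['range_z'].shape
    u,v=np.meshgrid(np.arange(w,dtype=float),np.arange(h,dtype=float))
    d=rays(im,u.ravel(),v.ravel()).reshape(h,w,3)
    P=d*im['range_z'][...,None]
    T=np.array(im['cam_to_world']); return P@T[:3,:3].T+T[:3,3]
def rays(im,u,v):
    K=np.array([[im['fx'],0,im['cx']],[0,im['fy'],im['cy']],[0,0,1]],float)
    p=cv2.undistortPoints(np.stack([u,v],-1).reshape(-1,1,2).astype(float),K,np.array([float(im['k1']),0,0,0,0]))[:,0]
    return np.c_[p,np.ones(len(p))]
def onplane(im,u,v,z):
    T=np.array(im['cam_to_world']); d=rays(im,np.atleast_1d(u),np.atleast_1d(v))@T[:3,:3].T
    s=(z-T[2,3])/d[:,2]; return T[:3,3]+d*s[:,None]
E
python3 - <<'E'
from h import *
for n in ('top','side'):
    im=grab(n); cv2.imwrite('pics/%s0.png'%n,im['frame'][...,::-1]); print(n,im['fx'],im['cx'],im['k1'],np.round(im['cam_to_world'],3).tolist())
o=ctrl.get_obs();print(o['t'],o['tool_pos'],o['tool_rot'])
E
```

```text
pics
top 492.58583034674825 284.00038955790706 0.01126875371023829 [[0.023, -0.985, 0.168, 0.36], [-1.0, -0.022, 0.004, 0.004], [-0.0, -0.168, -0.986, 1.381], [0.0, 0.0, 0.0, 1.0]]
side 390.010931833969 276.38559456069447 0.033023622980812066 [[0.913, -0.305, 0.269, 0.349], [-0.407, -0.708, 0.577, -0.476], [0.014, -0.636, -0.771, 0.732], [0.0, 0.0, 0.0, 1.0]]
0.1 [0.27311765 0.56153831 0.2301767 ] [-7.04981744e-01 -3.06081643e+00  2.74372898e-03]
```

View pics/top0.png

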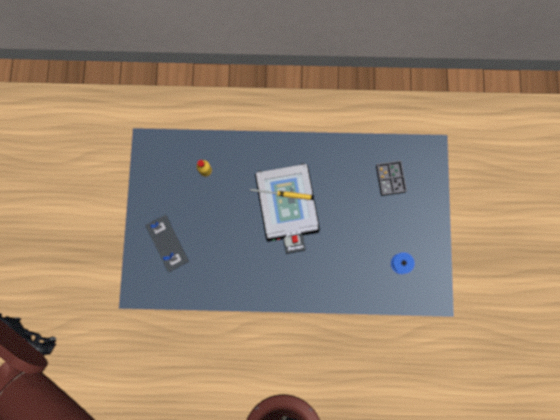

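View pics/side0.png

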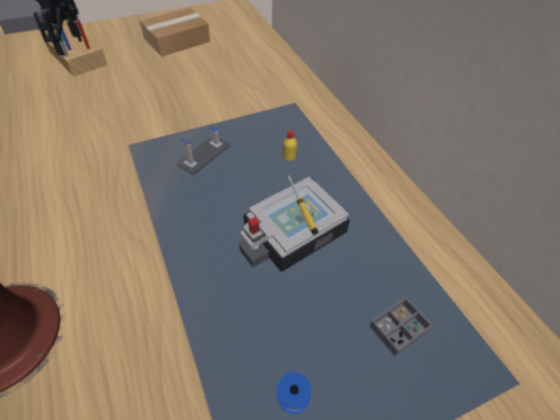

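Top view: the tester is at (287,202) with its tongue and red grip towards the robot at (293,240). The driver's handle is at (297,195) and its tip at (252,189). The rest is at (166,243), flux at (204,167), box at (390,178) and spool at (403,263). The side view shows the rest's tall post at (188,152) and the low one at (215,138).

```bash
python3 - <<'E'
from h import *
np.set_printoptions(precision=4,suppress=True)
for n in ('top','side'):
    im=dict(np.load(n+'.npz')); C=cloud(im); f=im['frame']; hsv=cv2.cvtColor(f,cv2.COLOR_RGB2HSV); H,S,V=[hsv[...,i].astype(int) for i in range(3)]
    Z=C[...,2]; print(n)
    def box(u0,u1,v0,v1):
        m=np.zeros(Z.shape,bool); m[v0:v1,u0:u1]=1; return m
    top=n=='top'
    def line(m,z,name):
        v,u=np.nonzero(m); P=onplane(im,u,v,z)[:,:2]; r=cv2.minAreaRect(P.astype(np.float32)); c=P.mean(0); w,e=np.linalg.eigh(np.cov((P-c).T))
        print(name,len(u),'mean',c,'dir',e[:,1],np.degrees(np.arctan2(e[1,1],e[0,1])),'rect',r[0],r[1],r[2],'z med',np.median(Z[m]))
    B=box(240,325,160,225) if top else box(255,350,160,250)
    ye=(H>12)&(H<32)&(S>150)&(V>110)&B
    line(ye,.0775,'handle')
    B=box(280,310,228,250) if top else box(235,270,210,240)
    red=((H<8)|(H>172))&(S>150)&(V>90)&B
    line(red,.12 if top else .105,'grip')
    B=box(140,195,205,275) if top else box(170,240,120,175)
    blue=(H>100)&(H<130)&(S>150)&(V>80)&B
    nl,L,st,ce=cv2.connectedComponentsWithStats(blue.astype(np.uint8))
    for i in range(1,nl):
        m=L==i
        if m.sum()>4: print('blue',m.sum(),ce[i],'cloud',np.median(C[m],0),'max z',Z[m].max())
    B=box(140,195,205,275) if top else box(170,240,120,175)
    dark=(V<75)&(S<100)&B
    line(dark,.008,'plate')
    B=box(245,325,155,255) if top else box(240,355,175,265)
    m=B&(Z>.062)&(Z<.075); line(m,.07,'lid')
    for nm,b,hi in (('flux',(190,220,150,180) if top else (275,305,125,165),.01),('box',(370,410,155,200) if top else (365,435,295,355),.01),('spool',(385,420,245,280) if top else (270,320,365,418),.01)):
        m=box(*b)&(Z>hi); P=C[m]; r=cv2.minAreaRect(P[:,:2].astype(np.float32)); print(nm,r,P[:,2].max())
    b=Z[(box(215,240,260,290) if top else box(200,230,200,260))]; print('table z',np.median(b))
E
```

```text
top
handle 100 mean [ 0.6326 -0.02  ] dir [0.1029 0.9947] 84.09140437280334 rect (0.6330947875976562, -0.017059393227100372) (0.0873914435505867, 0.009748179465532303) 84.81815338134766 z med 0.08407302394396354
grip 26 mean [ 0.5098 -0.0192] dir [-0.9876 -0.1569] -170.97457648797618 rect (0.509620189666748, -0.018454451113939285) (0.01294312346726656, 0.010320594534277916) 1.2917438745498657 z med 0.12056810561871778
blue 13 [153.7692 225.    ] cloud [0.5451 0.3611 0.0584] max z 0.06587183488398063
blue 22 [167.4091 256.9545] cloud [0.4576 0.3137 0.0812] max z 0.09213066904769884
plate 2 mean [0.5122 0.3309] dir [0.6791 0.734 ] 47.22591235813259 rect (0.512183427810669, 0.3309490382671356) (0.004048857372254133, 0.0) -132.774169921875 z med 0.005007325434796761
lid 3026 mean [0.6221 0.0042] dir [-0.9811 -0.1933] -168.8570381673633 rect (0.6005443334579468, 0.005695901811122894) (0.23040762543678284, 0.15697938203811646) 11.32376480102539 z med 0.06948968707061653
flux ((0.5399315357208252, 0.13367074728012085), (0.44202306866645813, 0.03627682104706764), 31.225650787353516) 1.381133
[... 856 characters left out ...]
6, 0.004685915075242519) 27.62067985534668 z med 0.0056037646578062095
lid 3804 mean [ 0.6174 -0.002 ] dir [-0.9782 -0.2078] -168.00541373717863 rect (0.5984600782394409, 0.008266337215900421) (0.23092426359653473, 0.1671752780675888) 11.44831371307373 z med 0.0689612342366166
flux ((0.527449905872345, -0.1088402271270752), (0.815321683883667, 0.036266908049583435), 61.475135803222656) 0.7319115673104283
box ((0.5421567559242249, -0.35386449098587036), (0.4490118622779846, 0.08619246631860733), 21.331281661987305) 0.7319115673104283
spool ((0.4239276647567749, -0.3905603289604187), (0.22022181749343872, 0.05578761175274849), 62.74666976928711) 0.7319115673104283
table z 0.0005730638627974294
```

```bash
python3 - <<'E'
from h import *
np.set_printoptions(precision=4,suppress=True)
for n in ('top','side'):
    im=dict(np.load(n+'.npz')); C=cloud(im); f=im['frame']; hsv=cv2.cvtColor(f,cv2.COLOR_RGB2HSV); H,S,V=[hsv[...,i].astype(int) for i in range(3)]
    X,Y,Z=[C[...,i] for i in range(3)]; print(n)
    reg=(X>.40)&(X<.60)&(Y>.25)&(Y<.42)
    m=reg&(Z>.0045)&(Z<.012)
    def mar(m): r=cv2.minAreaRect(C[m][:,:2].astype(np.float32)); return m.sum(),r
    m=cv2.morphologyEx((reg&(Z>.0045)).astype(np.uint8),cv2.MORPH_OPEN,np.ones((2,2)))>0
    print('plate',mar(m))
    # plate by appearance: grey vs mat
    print('mat hsv',np.median(hsv[reg&(Z<.003)],0),'plate hsv',np.median(hsv[m&(Z<.012)],0))
    up=reg&(Z>.03); 
    for lo,hi in ((.445,.48),(.53,.56)):
        k=up&(X>lo)&(X<hi); print('post',k.sum(),C[k].mean(0),C[k].min(0),C[k].max(0))
    fx=(X>.45)&(X<.75)&(Y>-.12)&(Y<.12)
    lid=fx&(Z>.064)&(Z<.074); print('lid',mar(lid))
    q=lid&((X-.51)>.04); print('lid body',mar(q))
    # driver above lid, only shaft and handle
    d=fx&(Z>.0765)&(X>.58)&(X<.7)
    print('drv',mar(d), C[d].mean(0))
    # shaft tip beyond the lid edge
    t=fx&(Y>.03)&(Z>.074)&(X>.6)&(X<.68); v,u=np.nonzero(t); P=onplane(im,u,v,.0775); i=P[:,1].argmax(); print('tip',t.sum(),P[i],u[i],v[i])
    g=fx&(Z>.112)&(X<.56);  print('grip',mar(g),C[g].mean(0))
    for nm,x0,x1,y0,y1 in (('flux',.64,.76,.12,.25),('box',.6,.76,-.32,-.18),('spool',.4,.55,-.35,-.2)):
        m=(X>x0)&(X<x1)&(Y>y0)&(Y<y1)&(Z>.012); print(nm,mar(m),Z[m].max())
    im2=cv2.resize(f[165:260,130:330] if n=='top' else f[110:270,160:360],None,fx=4 if n=='top' else 3.5,fy=4 if n=='top' else 3.5,interpolation=cv2.INTER_CUBIC); cv2.imwrite('pics/%s1.png'%n,im2[...,::-1])
E
```

```text
top
plate (np.int64(1029), ((0.42736682295799255, 0.21763765811920166), (0.43243828415870667, 0.11933417618274689), 57.185890197753906))
mat hsv [107.  63. 114.] plate hsv [107.  26.  86.]
post 69 [0.4589 0.3114 0.0698] [0.4517 0.3004 0.0305] [0.471  0.3257 0.0921]
post 46 [0.5456 0.3602 0.0529] [0.538  0.3515 0.0333] [0.554  0.3722 0.0659]
lid (np.int64(2853), ((0.6023901700973511, -0.0014638453722000122), (0.23091308772563934, 0.1430118829011917), 11.351893424987793))
lid body (np.int64(2633), ((0.628696858882904, 0.0038027241826057434), (0.1773080974817276, 0.14300589263439178), 11.32898235321045))
drv (np.int64(260), ((0.666262686252594, 0.009449422359466553), (0.17559342086315155, 0.08052676171064377), 78.53003692626953)) [ 0.6359 -0.0053  0.0826]
tip 67 [0.6495 0.1026 0.0775] 250 188
grip (np.int64(46), ((0.5101160407066345, -0.02105124294757843), (0.01791970804333687, 0.01562993787229061), 0.7921220660209656)) [ 0.5106 -0.0206  0.1197]
flux (np.int64(174), ((0.7140264511108398, 0.23544476926326752), (0.02706906944513321, 0.03479287400841713), 83.59676361083984)) 0.089255402963
[... 1007 characters left out ...]
01039), 84.02603149414062)) [ 0.6337 -0.0079  0.0821]
tip 51 [0.6479 0.1058 0.0775] 288 175
grip (np.int64(77), ((0.5107276439666748, -0.019886953756213188), (0.01780453696846962, 0.0167381688952446), 10.912490844726562)) [ 0.51   -0.0212  0.1185]
flux (np.int64(309), ((0.7137957215309143, 0.23531988263130188), (0.031796663999557495, 0.034600429236888885), 26.311206817626953)) 0.08849190528676942
box (np.int64(740), ((0.7020000219345093, -0.29113978147506714), (0.09323760122060776, 0.0698210746049881), 8.962794303894043)) 0.029771413007722236
spool (np.int64(1015), ((0.4613003134727478, -0.31850919127464294), (0.0573628805577755, 0.05580141767859459), 66.24153900146484)) 0.038968317996368684
```

View pics/top1.png

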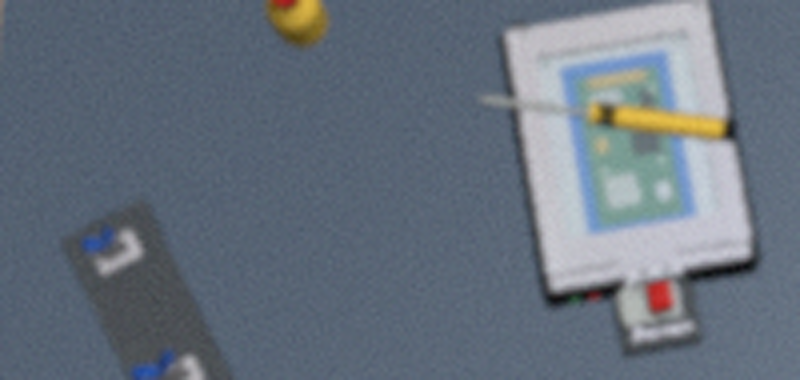

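View pics/side1.png

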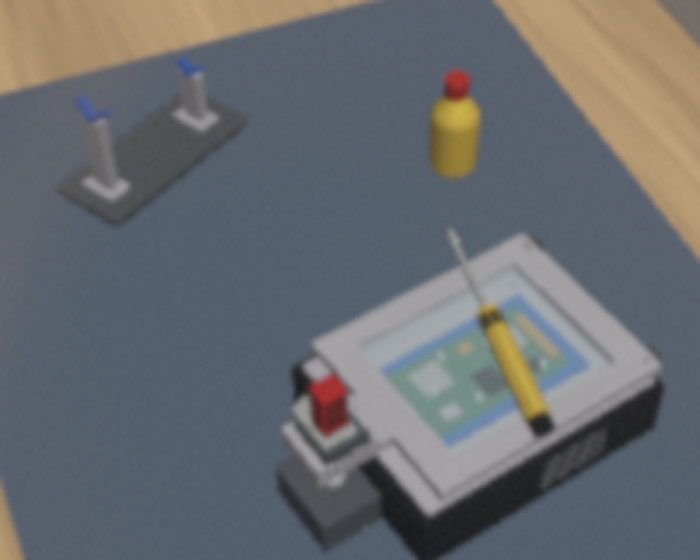

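Crops: the tall V is at about (165,370) in the top crop and the low V at (100,240). The driver lies across the lid with its shaft overhanging the far edge, and the red grip is at (660,295). The scene agrees with the numbers, so I'll take one more check of the rest plate and compute the moves.

```bash
python3 - <<'E'
from h import *
for n in ('top','side'):
    im=dict(np.load(n+'.npz')); C=cloud(im); hsv=cv2.cvtColor(cv2.GaussianBlur(im['frame'],(3,3),0),cv2.COLOR_RGB2HSV)
    X,Y,Z=[C[...,i] for i in range(3)]
    m=(X>.38)&(X<.64)&(Y>.22)&(Y<.46)&(((hsv[...,1]<42)&(hsv[...,2]<105))|(Z>.03))&(Z<.2)
    m=cv2.morphologyEx(m.astype(np.uint8),cv2.MORPH_CLOSE,np.ones((5,5))); m=cv2.morphologyEx(m,cv2.MORPH_OPEN,np.ones((5,5)))
    cs=cv2.findContours(m,0,2)[0]; c=max(cs,key=cv2.contourArea)[:,0]
    # drop post pixels sticking out: keep contour points with low z
    k=Z[c[:,1],c[:,0]]<.014; P=onplane(im,c[k,0],c[k,1],.008)
    print(n,cv2.minAreaRect(P[:,:2].astype(np.float32)))
o=ctrl.get_obs(); print(o['tool_pos'],o['contact_force'],o['opening'],o['grip_force'])
E
```

```text
top ((0.5027757287025452, 0.3361949324607849), (0.14677704870700836, 0.0615730807185173), 29.374740600585938)
side ((0.5033302307128906, 0.34231066703796387), (0.171418234705925, 0.08981786668300629), 31.047489166259766)
[0.27311765 0.56153831 0.2301767 ] [0.6431677  0.21592929 0.21581917] 0.08563082140713374 0.0
```

Request:
{"op": "send_rows", "data": {"rows": [[8.5, [0, 0, 0], 10], [8.5, [0, 0, 0], 10], [8.5, [0, 0, 0], 10], [8.5, [0, 0, 0], 10], [8.5, [0, 0, 0], 10], [5, [0, 0, 0], 10], [5, [0, 0, 0], 9.7], [5, [0, 0, 0], 0]]}}

```text
t: 1.1
tool_pos: [0.2732, 0.5617, 0.2307]
tool_rot: [2.326, 2.112, -0.002]
contact_force: [0.3, 0.1, 0.3]
opening: 0.0499
grip_force: 0.0
```

```bash
cat >> h.py <<'E'
from scipy.spatial.transform import Rotation as Ro
def togo(x,y,z,yaw):
    o=ctrl.get_obs(); R=Ro.from_rotvec(o['tool_rot']).as_matrix()
    yw=np.degrees(np.arctan2(R[1,0],R[0,0])); tt=(yw-yaw+180)%360-180
    print('t %.2f pos %s yaw %.2f open %.4f grip %.1f F %s'%(o['t'],np.round(o['tool_pos'],4),yw,o['opening'],o['grip_force'],np.round(o['contact_force'],1)),'tiltz',np.round(R[:,2],3))
    print('shift cm',np.round(100*R.T@(np.array([x,y,z])-o['tool_pos']),2),'turn',round(tt,2))
E
python3 -c "
from h import *
togo(.635,-.004,.12,84.3)"
```

```text
t 1.10 pos [0.2732 0.5617 0.2307] yaw 84.47 open 0.0499 grip 0.0 F [0.3 0.1 0.3] tiltz [-0.001 -0.001 -1.   ]
shift cm [-52.81  41.47  11.09] turn 0.17
```

Request:
{"op": "send_rows", "data": {"rows": [[4, [-2, 1.5, 0], 0], [4, [-4, 3.2, 0], 0], [4, [-4, 3.2, 0], 0], [4, [-4, 3.2, 0], 0], [4, [-4, 3.2, 0], 0], [4, [-4, 3.2, 0], 0], [4, [-4, 3.2, 0], 0], [4, [-4, 3.2, 0], 0], [4, [-4, 3.2, 0], 0], [4, [-4, 3.2, 0], 0]]}}

```text
t: 2.35
tool_pos: [0.538, 0.1513, 0.2313]
tool_rot: [2.327, 2.11, -0.0]
contact_force: [-0.5, -0.4, 0.3]
opening: 0.04
grip_force: 0.0
```

Request:
{"op": "send_rows", "data": {"rows": [[4, [-4, 3.2, 1], 0], [4, [-4, 3.2, 2], 0], [4, [-4, 3, 3], 0], [4, [-2.8, 1.8, 3], 0], [4, [0, 0, 2], 0], [4, [0, 0, 0], 0], [4, [0, 0, 0], 0]]}}

```text
t: 3.22
tool_pos: [0.6346, -0.0036, 0.1226]
tool_rot: [2.326, 2.11, 0.002]
contact_force: [0.2, 1.1, -0.3]
opening: 0.0401
grip_force: 0.0
```

```bash
python3 - <<'E'
from h import *
togo(.635,-.004,.0725,84.3)
im=grab('side'); cv2.imwrite('pics/s2.png',cv2.resize(im['frame'][120:280,200:400],None,fx=4,fy=3.75*1.0,interpolation=2)[...,::-1])
E
```

```text
t 3.23 pos [ 0.6346 -0.0036  0.1226] yaw 84.45 open 0.0401 grip 0.0 F [ 0.2  1.1 -0.3] tiltz [ 0.002 -0.    -1.   ]
shift cm [-0.04  0.03  5.01] turn 0.15
```

View pics/s2.png

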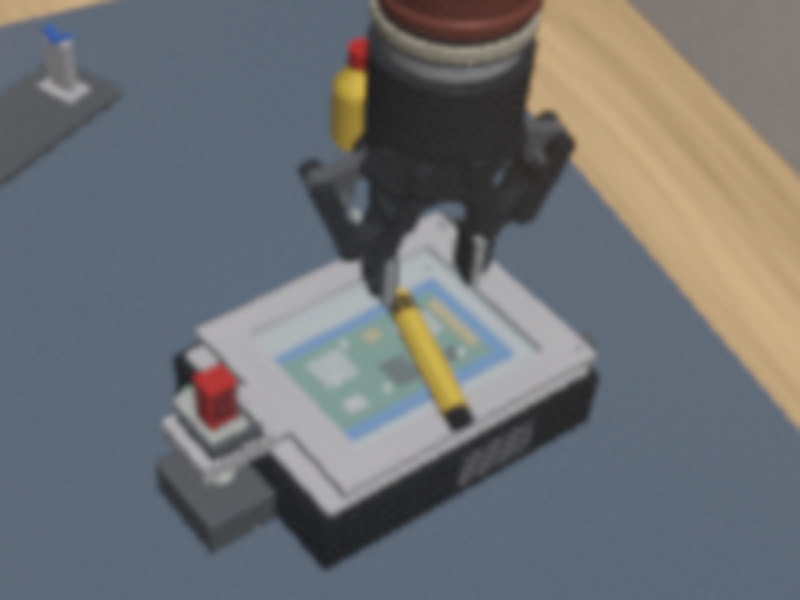

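The picture shows the fingers straddling the handle's axis, with tips at (382,290) and (475,270). Going down to grip.

Request:
{"op": "send_rows", "data": {"rows": [[4, [0, 0, 2], 0], [4, [0, 0, 2], 0], [4, [0, 0, 0.8], 0], [4, [0, 0, 0.2], 0], [4, [0, 0, 0], 0], [4, [0, 0, 0], 0]]}}

```text
t: 4.03
tool_pos: [0.6351, -0.0044, 0.0721]
tool_rot: [2.327, 2.109, 0.001]
contact_force: [-0.6, 0.3, 0.2]
opening: 0.0399
grip_force: 0.0
```

Request:
{"op": "send_rows", "data": {"rows": [[2, [0, 0, 0], 0], [1, [0, 0, 0], 0], [1, [0, 0, 0], 0], [1, [0, 0, 0], 0], [1, [0, 0, 0], 0], [1, [0, 0, 0], 0]], "newtons": 30}}

```text
t: 4.78
tool_pos: [0.6349, -0.0043, 0.072]
tool_rot: [2.328, 2.109, 0.001]
contact_force: [-0.6, -0.7, 6.6]
opening: 0.0142
grip_force: 32.5
```

Request:
{"op": "send_rows", "data": {"rows": [[1, [0, 0, -0.3], 0], [1, [0, 0, -1], 0], [1, [0, 0, -2], 0], [1, [0, 0, -3], 0], [1, [0, 0, -2.5], 0], [1, [0, 0, 0], 0], [1, [0, 0, 0], 0]]}}

```text
t: 5.65
tool_pos: [0.6341, -0.0042, 0.1589]
tool_rot: [-2.328, -2.109, 0.001]
contact_force: [-0.8, 0.8, -1.9]
opening: 0.0142
grip_force: 31.8
```

```bash
python3 - <<'E'
from h import *
togo(.496,.332,.16,29.4)
im=grab('side'); cv2.imwrite('pics/s3.png',cv2.resize(im['frame'][100:260,200:400],None,fx=4,fy=3.75*1.0,interpolation=2)[...,::-1])
C=cloud(im);hsv=cv2.cvtColor(im['frame'],cv2.COLOR_RGB2HSV)
E
```

```text
t 5.65 pos [ 0.6341 -0.0042  0.1589] yaw 84.36 open 0.0142 grip 31.8 F [-0.8  0.8 -1.9] tiltz [-0.001  0.    -1.   ]
shift cm [ 32.1  -17.04  -0.1 ] turn 54.96
```

View pics/s3.png

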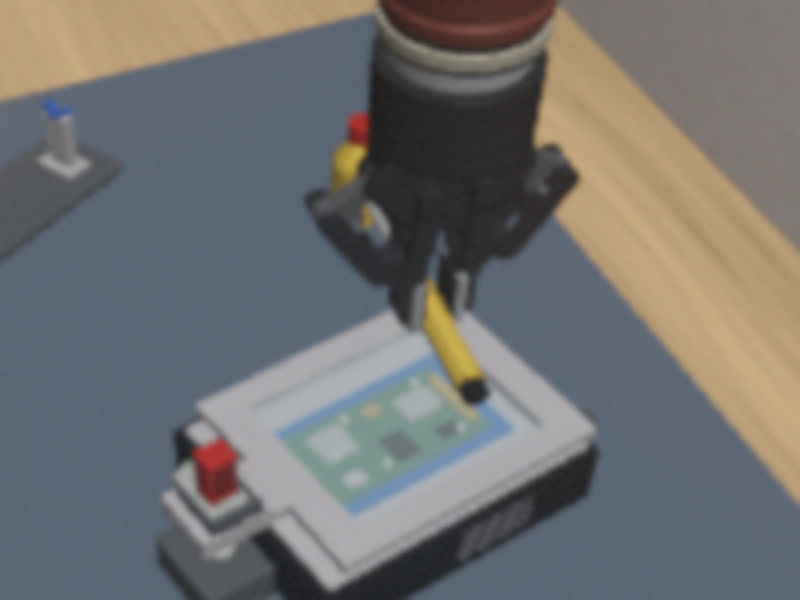

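The driver is held level, with the cap at (475,390) and the handle between the pads. Carrying it to the rest.

Request:
{"op": "send_rows", "data": {"rows": [[1, [2, -1, 0], 0], [1, [3.5, -2, 0], 0], [1, [4, -2, 0], 0], [1, [4, -2, 0], 0], [1, [4, -2, 0], 0], [1, [4, -2, 0], 0], [1, [4, -2, 0], 0], [1, [3.5, -2, 0], 0], [1, [2.2, -1.5, 0], 0], [1, [0.9, -0.5, 0], 0]]}}

```text
t: 6.95
tool_pos: [0.4948, 0.3334, 0.1582]
tool_rot: [-2.325, -2.112, 0.003]
contact_force: [-0.2, 0.5, -0.4]
opening: 0.0139
grip_force: 31.8
```

Request:
{"op": "send_rows", "data": {"rows": [[1, [0, 0, 0], 5], [1, [0, 0, 0], 9], [1, [0, 0, 0], 9], [1, [0, 0, 0], 9], [1, [0, 0, 0], 9], [1, [0, 0, 0], 9], [1, [0, 0, 0], 5], [1, [0, 0, 0], 0], [1, [0, 0, 0], 0]]}}

```text
t: 8.07
tool_pos: [0.4968, 0.3317, 0.159]
tool_rot: [3.039, 0.797, -0.001]
contact_force: [0.8, 1.3, -0.8]
opening: 0.0138
grip_force: 31.8
```

```bash
python3 - <<'E'
from h import *
togo(.496,.332,.10,29.4)
np.set_printoptions(precision=4,suppress=True)
for n in ('side','top'):
    im=grab(n); C=cloud(im);hsv=cv2.cvtColor(im['frame'],cv2.COLOR_RGB2HSV)
    m=(hsv[...,0]>12)&(hsv[...,0]<32)&(hsv[...,1]>150)&(hsv[...,2]>100)&(C[...,2]>.1)&(C[...,2]<.25)&(abs(C[...,0]-.5)<.1)&(abs(C[...,1]-.33)<.1)
    v,u=np.nonzero(m); P=onplane(im,u,v,.164)[:,:2].astype(np.float32); print(n,len(u),cv2.minAreaRect(P))
    # whole driver: everything thin at the level, incl shaft
    s=(C[...,2]>.14)&(C[...,2]<.18)&(C[...,0]>.53)&(abs(C[...,0]-.57)<.06)&(C[...,1]>.3)&(C[...,1]<.44)
    v,u=np.nonzero(s); P=C[s]; print(len(u),P.max(0) if len(u) else 0, P.min(0) if len(u) else 0)
    f=im['frame']; cr=f[90:190,140:280] if n=='side' else f[190:290,120:260]
    cv2.imwrite('pics/r_%s.png'%n,cv2.resize(cr,None,fx=5,fy=5,interpolation=2)[...,::-1])
E
```

```text
t 8.07 pos [0.4968 0.3317 0.159 ] yaw 29.41 open 0.0138 grip 31.8 F [ 0.8  1.3 -0.8] tiltz [-0. -0. -1.]
shift cm [-0.05 -0.07  5.9 ] turn 0.01
side 84 ((0.47397834062576294, 0.31906917691230774), (0.05443305894732475, 0.016208037734031677), 33.3281135559082)
43 [0.5943 0.3857 0.1683] [0.5305 0.3409 0.1615]Traceback (most recent call last):
  File "<stdin>", line 7, in <module>
  File "h.py", line 16, in onplane
    T=np.array(im['cam_to_world']); d=rays(im,np.atleast_1d(u),np.atleast_1d(v))@T[:3,:3].T
                                      ~~~~^^^^^^^^^^^^^^^^^^^^^^^^^^^^^^^^^^^^^^
  File "h.py", line 13, in rays
    p=cv2.undistortPoints(np.stack([u,v],-1).reshape(-1,1,2).astype(float),K,np.array([float(im['k1']),0,0,0,0]))[:,0]
      ~~~~~~~~~~~~~~~~~~~^^^^^^^^^^^^^^^^^^^^^^^^^^^^^^^^^^^^^^^^^^^^^^^^^^^^^^^^^^^^^^^^^^^^^^^^^^^^^^^^^^^^^^^^
cv2.error: OpenCV(4.12.0) /io/opencv/modules/calib3d/src/undistort.dispatch.cpp:347: error: (-215:Assertion failed) CV_IS_MAT(_src) && CV_IS_MAT(_dst) && (_src->rows == 1 || _src->cols == 1) && (_dst->rows == 1 || _dst->cols == 1) && _src->cols + _src->rows - 1 == _dst->rows + _dst->cols - 1 && (CV_MAT_TYPE(_src->type) == CV_32FC2 || CV_MAT_TYPE(_src->type) == CV_64FC2) && (CV_MAT_TYPE(_dst->type) == CV_32FC2 || CV_MAT_TYPE(_dst->type) == CV_64FC2) in function 'cvUndistortPointsInternal'
```

View pics/r_side.png

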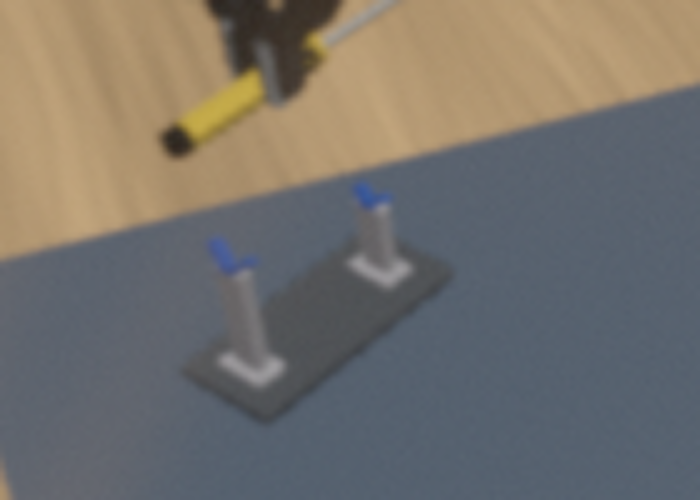

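The driver is level above the rest. Its cap at (178,140) is over the tall V at (230,258), and its shaft heads over the low V at (372,195).

Request:
{"op": "send_rows", "data": {"rows": [[1, [-0.05, -0.05, 2], 0], [1, [0, 0, 2.5], 0], [1, [0, 0, 1.9], 0], [1, [0, 0, 0.8], 0], [1, [0, 0, 0.4], 0], [1, [0, 0, 0], 0]]}}

```text
t: 8.93
tool_pos: [0.4965, 0.3323, 0.0837]
tool_rot: [-3.039, -0.796, -0.001]
contact_force: [-0.3, -0.2, -0.6]
opening: 0.0137
grip_force: 31.8
```

Request:
{"op": "send_rows", "data": {"rows": [[1, [0, 0, 0.2], 0], [1, [0, 0, 0.2], 0], [1, [0, 0, 0.2], 0], [1, [0, 0, 0], 0], [1, [0, 0, 0], 0]], "newtons": 20}}

```text
t: 9.55
tool_pos: [0.4971, 0.3331, 0.0785]
tool_rot: [-3.038, -0.795, -0.005]
contact_force: [-0.3, 3.5, 4.5]
opening: 0.0134
grip_force: 32.7
```

```bash
python3 - <<'E'
from h import *
togo(.496,.332,.0697,29.4)
np.set_printoptions(precision=4,suppress=True)
im=grab('side'); C=cloud(im)
s=(C[...,2]>.035)&(C[...,2]<.12)&(C[...,0]>.53)&(abs(C[...,0]-.57)<.06)&(C[...,1]>.3)&(C[...,1]<.44)
P=C[s]; P=P[P[:,0]>.556]; print(len(P)); print(P[np.argsort(P[:,0])][::4])
E
```

```text
t 9.55 pos [0.4971 0.3331 0.0785] yaw 29.34 open 0.0134 grip 32.7 F [-0.3  3.5  4.5] tiltz [ 0.002  0.002 -1.   ]
shift cm [-0.15  0.04  0.88] turn -0.06
25
[[0.5562 0.3624 0.0829]
 [0.5628 0.3657 0.082 ]
 [0.5688 0.3678 0.0788]
 [0.5759 0.3729 0.0764]
 [0.5806 0.3777 0.0782]
 [0.5868 0.3788 0.079 ]
 [0.5948 0.3862 0.0749]]
```

Request:
{"op": "send_rows", "data": {"rows": [[1, [0, 0, 0.15], 0], [1, [0, 0, 0.15], 0], [1, [0, 0, 0.15], 0], [1, [0, 0, 0.1], 0], [1, [0, 0, 0], 0], [1, [0, 0, 0], 0]]}}

```text
t: 10.35
tool_pos: [0.4969, 0.3331, 0.0726]
tool_rot: [-3.037, -0.795, -0.004]
contact_force: [1.5, 6.4, 4.8]
opening: 0.0136
grip_force: 33.1
```

```bash
cat > chk.py <<'E'
from h import *
togo(.496,.332,.0697,29.4)
np.set_printoptions(precision=4,suppress=True)
for n in ('side','top'):
    im=grab(n); C=cloud(im)
    s=(C[...,2]>.035)&(C[...,2]<.12)&(C[...,0]>.558)&(C[...,0]<.62)&(C[...,1]>.3)&(C[...,1]<.44)
    P=C[s]; c=P.mean(0); w,e=np.linalg.eigh(np.cov((P-c).T)); d=e[:,2]*np.sign(e[0,2]); print(n,len(P),'mean',c,'dir',d,'slope',-np.arcsin(d[2]),'yaw',np.degrees(np.arctan2(d[1],d[0])),'tip',P[P[:,0].argmax()])
E
python3 chk.py
```

```text
t 10.35 pos [0.4969 0.3331 0.0726] yaw 29.34 open 0.0136 grip 33.1 F [1.5 6.4 4.8] tiltz [ 0.002  0.002 -1.   ]
shift cm [-0.13  0.05  0.29] turn -0.06
side 20 mean [0.5746 0.3727 0.0629] dir [ 0.8662  0.4665 -0.1788] slope 0.17976214166745924 yaw 28.30623983194091 tip [0.5913 0.3802 0.0601]chk.py:7: RuntimeWarning: Mean of empty slice.
  P=C[s]; c=P.mean(0); w,e=np.linalg.eigh(np.cov((P-c).T)); d=e[:,2]*np.sign(e[0,2]); print(n,len(P),'mean',c,'dir',d,'slope',-np.arcsin(d[2]),'yaw',np.degrees(np.arctan2(d[1],d[0])),'tip',P[P[:,0].argmax()])
  ret = um.true_divide(
  avg = a.mean(axis, **keepdims_kw)
chk.py:7: RuntimeWarning: Degrees of freedom <= 0 for slice
  P=C[s]; c=P.mean(0); w,e=np.linalg.eigh(np.cov((P-c).T)); d=e[:,2]*np.sign(e[0,2]); print(n,len(P),'mean',c,'dir',d,'slope',-np.arcsin(d[2]),'yaw',np.degrees(np.arctan2(d[1],d[0])),'tip',P[P[:,0].argmax()])
  c *= np.true_divide(1, fact)
  c *= np.true_divide(1, fact)
Traceback (most recent call last):
  File "chk.py", line 7, in <module>
    P=C[s]; c=P.mean(0); w,e=np.linalg.eigh(np.cov((P-c).T)); d=e[:,2]*np.sign(e[0,2]); print(n,len(P),'mean',c,'dir',d,'slope',-np.arcsin(d[2]),'yaw',np.degrees(np.arctan2(d[1],d[0])),'tip',P[P[:,0].argmax()])
                             ~~~~~~~~~~~~~~^^^^^^^^^^^^^^^^^
numpy.linalg.LinAlgError: Eigenvalues did not converge
```

Request:
{"op": "send_rows", "data": {"rows": [[1, [0, -0.1, 0.1], 0], [1, [0, -0.05, 0.1], 0], [1, [0, 0, 0.1], 0], [1, [0, 0, 0], 0], [1, [0, 0, 0], 0]]}}

```text
t: 11.08
tool_pos: [0.4962, 0.3334, 0.069]
tool_rot: [3.039, 0.796, 0.003]
contact_force: [5.3, 3.7, 3.9]
opening: 0.014
grip_force: 33.2
```

```bash
sed -i "s/('side','top')/('side',)/" chk.py; python3 chk.py
```

```text
t 11.07 pos [0.4962 0.3334 0.069 ] yaw 29.36 open 0.0140 grip 33.2 F [5.3 3.7 3.9] tiltz [ 0.002  0.    -1.   ]
shift cm [-0.08  0.11 -0.07] turn -0.04
side 18 mean [0.5741 0.3744 0.0516] dir [ 0.8008  0.516  -0.304 ] slope 0.30889198869284856 yaw 32.797009263538804 tip [0.5886 0.384  0.0481]
```

Request:
{"op": "send_rows", "data": {"rows": [[1, [-0.05, 0, 0.06], 0], [1, [-0.05, 0, 0.06], 0], [1, [0, 0, 0], 0], [1, [0, 0, 0], 0]]}}

```text
t: 11.62
tool_pos: [0.4961, 0.3333, 0.0685]
tool_rot: [-3.039, -0.796, -0.006]
contact_force: [5.0, 4.5, 4.8]
opening: 0.014
grip_force: 33.4
```

```bash
python3 chk.py; python3 - <<'E'
from h import *
im=np.load('side.npz'); cv2.imwrite('pics/r3.png',cv2.resize(im['frame'][90:190,140:280],None,fx=5,fy=5,interpolation=2)[...,::-1])
E
```

```text
t 11.62 pos [0.4961 0.3333 0.0685] yaw 29.35 open 0.0140 grip 33.4 F [5.  4.5 4.8] tiltz [ 0.004  0.001 -1.   ]
shift cm [-0.07  0.11 -0.12] turn -0.05
side 17 mean [0.5733 0.3734 0.0507] dir [ 0.8487  0.4595 -0.2617] slope 0.26479886120321144 yaw 28.43150796430356 tip [0.5872 0.38   0.0479]
```

View pics/r3.png

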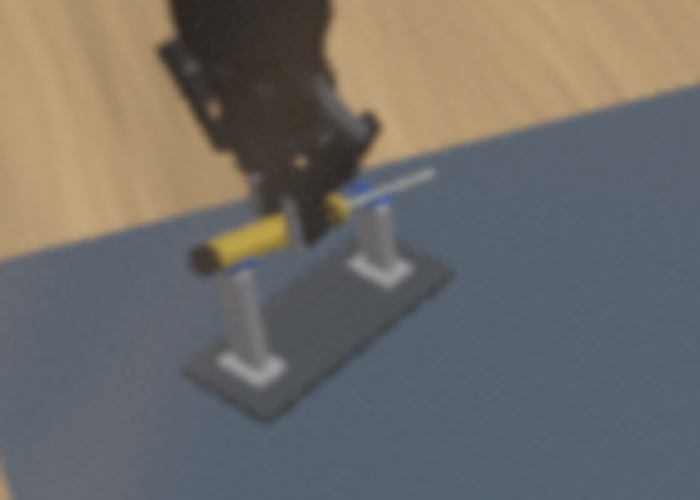

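The handle sits in the high V at (235,265) and the shaft in the low V at (375,195). Slope is about 0.27 rad. Releasing gently.

Request:
{"op": "send_rows", "data": {"rows": [[1.6, [0, 0, 0], 0], [1.8, [0, 0, 0], 0], [2.2, [0, 0, 0], 0], [3, [0, 0, 0], 0], [4, [0, 0, 0], 0], [4, [0, 0, 0], 0], [4, [0, 0, -0.5], 0], [4, [0, 0, -2], 0], [4, [0, 0, -4], 0], [4, [0, 0, -4], 0]]}}

```text
t: 12.92
tool_pos: [0.4948, 0.333, 0.1753]
tool_rot: [-3.039, -0.796, -0.002]
contact_force: [-0.6, 0.3, 1.3]
opening: 0.0401
grip_force: 0.0
```

```bash
python3 chk.py; python3 - <<'E'
from h import *
np.set_printoptions(precision=4,suppress=True)
im=np.load('side.npz'); C=cloud(im);f=im['frame'];hsv=cv2.cvtColor(f,cv2.COLOR_RGB2HSV)
m=(hsv[...,0]>12)&(hsv[...,0]<32)&(hsv[...,1]>150)&(hsv[...,2]>100)&(C[...,2]>.05)&(C[...,2]<.12)&(abs(C[...,0]-.5)<.1)&(abs(C[...,1]-.33)<.1)
P=C[m];c=P.mean(0); w,e=np.linalg.eigh(np.cov((P-c).T)); print(len(P),c,e[:,2],(P[P[:,0].argmin()],P[P[:,0].argmax()]))
togo(.5105,-.0205,.16,11.4)
E
```

```text
t 12.93 pos [0.4948 0.333  0.1753] yaw 29.36 open 0.0401 grip 0.0 F [-0.6  0.3  1.3] tiltz [ 0.001  0.001 -1.   ]
shift cm [ 0.04  0.15 10.56] turn -0.04
side 19 mean [0.5729 0.3736 0.0504] dir [ 0.8312  0.4683 -0.2997] slope 0.3043543795009999 yaw 29.400400847520917 tip [0.5879 0.3824 0.0461]
69 [0.4877 0.3207 0.0835] [-0.8273 -0.4753  0.2993] (array([0.4571, 0.3033, 0.0929]), array([0.5166, 0.3385, 0.0697]))
t 12.97 pos [0.4979 0.3347 0.1827] yaw 29.37 open 0.0400 grip 0.0 F [2.7 2.  3.6] tiltz [ 0.011  0.005 -1.   ]
shift cm [-16.34  31.57   2.09] turn 17.97
```

Request:
{"op": "send_rows", "data": {"rows": [[5, [0, 0, 0], 9], [5, [0, 0, 0], 9], [5, [-0.6, 3.5, 0], 0], [5, [-0.7, 4.5, 0], 0], [5, [-0.7, 4.5, 0], 0], [5, [-0.8, 4.5, 0], 0], [5, [-0.8, 4.5, 0], 0], [5, [-0.8, 4.5, 0], 0], [5, [-0.8, 4.5, 0], 0], [5, [-0.5, 3.5, 0], 0]]}}

```text
t: 14.22
tool_pos: [0.506, -0.0134, 0.1744]
tool_rot: [3.126, 0.309, 0.004]
contact_force: [0.9, 0.1, -0.6]
opening: 0.0497
grip_force: 0.0
```

Request:
{"op": "send_rows", "data": {"rows": [[5, [0, 1, 0.5], 0], [5, [0, 0, 1], 0], [5, [0, 0, 0], 0], [5, [0, 0, 0], 0]]}}

```text
t: 14.72
tool_pos: [0.5075, -0.0204, 0.1574]
tool_rot: [-3.126, -0.313, 0.001]
contact_force: [0.2, -0.2, -0.3]
opening: 0.0499
grip_force: 0.0
```

```bash
python3 -c "
from h import *
togo(.511,-.0205,.091,11.4)"
```

```text
t 14.72 pos [ 0.5075 -0.0204  0.1574] yaw 11.45 open 0.0499 grip 0.0 F [ 0.2 -0.2 -0.3] tiltz [-0.001  0.    -1.   ]
shift cm [0.35 0.08 6.64] turn 0.05
```

Request:
{"op": "send_rows", "data": {"rows": [[5, [0.35, 0.1, 2], 0], [5, [0, 0, 2.5], 0], [5, [0, 0, 1.6], 0], [5, [0, 0, 0.5], 0], [5, [0, 0, 0], 0], [5, [0, 0, 0], 0]]}}

```text
t: 15.48
tool_pos: [0.512, -0.0218, 0.0927]
tool_rot: [3.126, 0.311, 0.003]
contact_force: [-0.5, -0.1, -0.2]
opening: 0.0501
grip_force: 0.0
```

Request:
{"op": "send_rows", "data": {"rows": [[3, [0, 0, 0], 0], [1, [0, 0, 0], 0], [1, [0, 0, 0], 0], [1, [0, 0, 0], 0], [1, [0, 0, 0], 0], [1, [0, 0, 0], 0]], "newtons": 60}}

```text
t: 16.23
tool_pos: [0.5111, -0.019, 0.0927]
tool_rot: [-3.12, -0.31, 0.0]
contact_force: [-4.0, 10.8, 6.6]
opening: 0.015
grip_force: 58.9
```

Request:
{"op": "send_rows", "data": {"rows": [[1, [0, -0.3, 0], 0], [1, [0, -0.4, 0], 0], [1, [0, -0.4, 0], 0], [1, [0, -0.4, 0], 0], [1, [0, -0.2, 0], 0], [1, [0, 0, 0], 0], [1, [0, 0, 0], 0]]}}

```text
t: 17.1
tool_pos: [0.5088, -0.0072, 0.0927]
tool_rot: [3.121, 0.31, 0.002]
contact_force: [-0.4, -8.2, 5.8]
opening: 0.015
grip_force: 59.0
```

```bash
python3 - <<'E'
from h import *
togo(.511,-.019,.0927,11.4)
im=grab('side'); cv2.imwrite('pics/l1.png',cv2.resize(im['frame'][140:290,190:370],None,fx=4,fy=4,interpolation=2)[...,::-1])
E
```

```text
t 17.10 pos [ 0.5088 -0.0072  0.0927] yaw 11.35 open 0.0150 grip 59.0 F [-0.4 -8.2  5.8] tiltz [ 0.002 -0.005 -1.   ]
shift cm [-0.02  1.2   0.01] turn -0.05
```

View pics/l1.png

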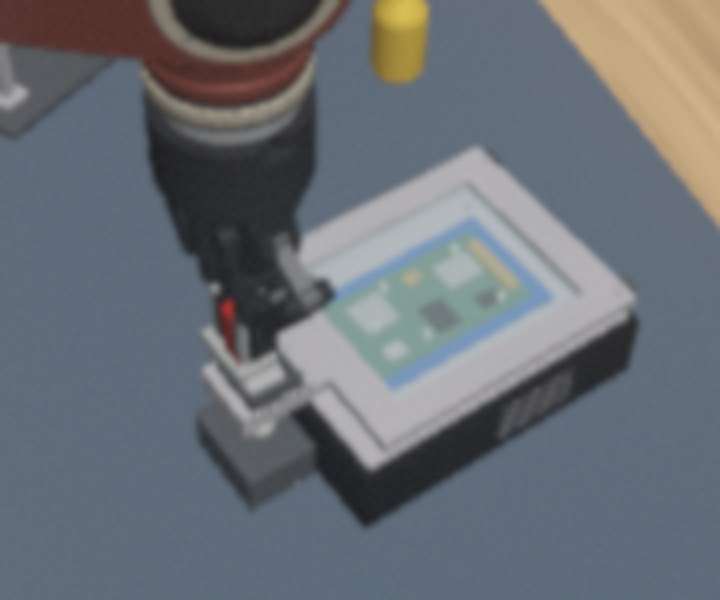

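Picture: the pads hold the red grip at (230,330), and the slide is shifted sideways. The 8.2 N spring force means about 12 mm of latch travel, so it's free. Starting the lift along the arc.

Request:
{"op": "send_rows", "data": {"rows": [[1, [0.2, 0, -0.85], 0], [1, [0.25, 0, -0.85], 0], [1, [0.3, 0, -0.8], 0], [1, [0.3, 0, -0.85], 0], [1, [0, 0, 0], 0]]}}

```text
t: 17.77
tool_pos: [0.518, -0.0048, 0.1241]
tool_rot: [3.122, 0.31, -0.002]
contact_force: [3.2, -7.8, -5.8]
opening: 0.0148
grip_force: 58.6
```

```bash
cat > lid.py <<'E'
from h import *
togo(.5088,-.0072,.0927,11.4)
for n in ('side','top'):
    im=grab(n); C=cloud(im); fx=np.array([np.cos(.199),np.sin(.199)]); fy=np.array([-fx[1],fx[0]])
    g=C[...,:2]-np.array([.511,-.0185]); a=g@fx-.112; b=g@fy; z=C[...,2]
    m=(a>-.07)&(a<.08)&(abs(b)>.045)&(abs(b)<.066)&(z>.064)&(z<.3)
    if m.sum()>20:
        p=np.polyfit(a[m],z[m],1); r=abs(z[m]-np.polyval(p,a[m]))<.01; p=np.polyfit(a[m][r],z[m][r],1); print(n,m.sum(),r.sum(),'lid deg',np.degrees(np.arctan(-p[0])))
E
python3 lid.py
```

```text
t 17.77 pos [ 0.518  -0.0048  0.1241] yaw 11.34 open 0.0148 grip 58.6 F [ 3.2 -7.8 -5.8] tiltz [-0.001 -0.004 -1.   ]
shift cm [-0.94  0.05  3.14] turn -0.06
side 779 779 lid deg 9.132639081732808
top 415 415 lid deg 9.187378289242185
```

The lid is at 9° with low forces. Continuing.

Request:
{"op": "send_rows", "data": {"rows": [[1, [0.35, 0, -0.8], 0], [1, [0.38, 0, -0.8], 0], [1, [0.43, 0, -0.77], 0], [1, [0.45, 0, -0.76], 0], [1, [0.48, 0, -0.72], 0], [1, [0.52, 0, -0.72], 0], [1, [0.55, 0, -0.68], 0], [1, [0.58, 0, -0.67], 0], [1, [0, 0, 0], 0]]}}

```text
t: 19.0
tool_pos: [0.5538, 0.0023, 0.1824]
tool_rot: [3.122, 0.309, -0.007]
contact_force: [0.4, -8.7, -5.0]
opening: 0.0147
grip_force: 58.5
```

```bash
python3 lid.py
```

```text
t 19.00 pos [0.5538 0.0023 0.1824] yaw 11.31 open 0.0147 grip 58.5 F [ 0.4 -8.7 -5. ] tiltz [-0.004 -0.004 -1.   ]
shift cm [-4.56  0.02  8.99] turn -0.09
side 639 231 lid deg 28.77928434789677
top 105 49 lid deg 55.3637155749226
```

Request:
{"op": "send_rows", "data": {"rows": [[1, [0.62, 0, -0.63], 0], [1, [0.62, 0, -0.62], 0], [1, [0.67, 0, -0.57], 0], [1, [0.67, 0, -0.57], 0], [1, [0.72, 0, -0.51], 0], [1, [0.72, 0, -0.5], 0], [1, [0.1, 0, -0.1], 0], [1, [0, 0, 0], 0], [1, [0, 0, 0], 0]]}}

```text
t: 20.23
tool_pos: [0.5937, 0.0102, 0.2167]
tool_rot: [3.122, 0.309, -0.009]
contact_force: [-0.3, -8.6, -3.8]
opening: 0.0147
grip_force: 58.6
```

```bash
python3 lid.py; python3 - <<'E'
from h import *
a=np.load('side.npz')['frame']; b=np.load('top.npz')['frame']
cv2.imwrite('pics/end.png',np.hstack([cv2.resize(a,(400,300)),cv2.resize(b,(400,300))])[...,::-1])
C=cloud(np.load('side.npz')); X,Y,Z=[C[...,i] for i in range(3)]
for nm,x0,x1,y0,y1 in (('flux',.64,.76,.17,.29),('box',.6,.76,-.36,-.22),('spool',.4,.55,-.38,-.26)):
    m=(X>x0)&(X<x1)&(Y>y0)&(Y<y1)&(Z>.012)&(Z<.1); print(nm,m.sum(),cv2.minAreaRect(C[m][:,:2].astype(np.float32)))
E
python3 chk.py
```

```text
t 20.23 pos [0.5937 0.0102 0.2167] yaw 11.30 open 0.0147 grip 58.6 F [-0.3 -8.6 -3.8] tiltz [-0.005 -0.004 -1.   ]
shift cm [-8.59  0.   12.45] turn -0.1
side 416 70 lid deg 43.8407527396777
top 163 20 lid deg 44.18148951205387
flux 2 ((0.7163833379745483, 0.22177782654762268), (0.003963046707212925, 0.0), -156.2948760986328)
box 889 ((0.7021125555038452, -0.2915882170200348), (0.0927717536687851, 0.07011332362890244), 9.21471118927002)
spool 1009 ((0.46123188734054565, -0.3187037706375122), (0.05769636854529381, 0.055824048817157745), 66.06426239013672)
t 20.32 pos [0.5937 0.0102 0.2167] yaw 11.29 open 0.0152 grip 58.6 F [-0.8 -8.2 -3.3] tiltz [-0.005 -0.004 -1.   ]
shift cm [ -3.19 -33.52  14.61] turn -18.11
side 18 mean [0.5737 0.3737 0.0504] dir [ 0.8325  0.4735 -0.2877] slope 0.2918196599432433 yaw 29.627894829453655 tip [0.5882 0.3836 0.0451]
```

View pics/end.png

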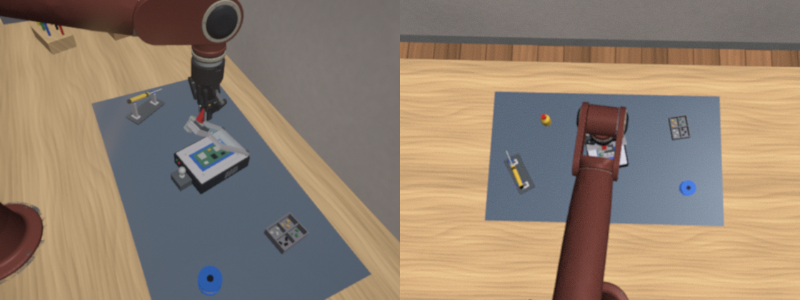

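The left (side) half shows the lid raised about 44° at (215,130), still held by the red grip at (200,115). The driver lies in its rest at (142,100). In the right (top) half the flux (546,120), box (680,127) and spool (688,188) are where they started.

```bash
python3 -c "
from station import ctrl
print(ctrl.finish_job())"
```

```text
the job is handed in; nothing more can be done
None
```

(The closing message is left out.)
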